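# Take the cover off the air cleaner

## Task

Lift the yellow cover off the air cleaner that sits tilted on the bench bracket, and lay it gently, without dropping it, on the black rubber pad in the parts tray, flat with its handle rib up. Let go of it, and leave everything else where it is.

Things in the scene. Friction and masses are not known exactly. Their poses are not given: they have to be found in the camera images.
- cover_mid (a point): Loose yellow cap, 110-220 g: skirt 108 mm outside, 100 inside, 45 high, open below; on its closed top a solid rib 80 long (y), 18 thick (x), 36 high. Point: on the axis, 40.5 mm above the rim; closed top at z +4.5 mm, rib middle +22.5, rib top +40.5. z: axis, rim to rib. Starts fitted with 2.5 mm play, unlatched, on the air cleaner, its axis leaning 30 degrees to the bracket's -x; rib level
- seat (a point): Middle of the air cleaner's black seat, 128 mm across, 75 mm above the bench, where the cover's rim rests; on a fixed grey bracket 170 x 150 mm, 110 high. Frame upright; the seat slopes 30 degrees, facing up and to this frame's -x (roughly world -y). Inside the cover a spigot and paper filter, 95 mm across, stand 36 mm out of the seat: draw the cover 40 mm along its axis to clear them
- tray: Dark teal open parts tray, fixed: 160 mm (its x) by 300 mm (its y), 45 mm high, walls and floor 5 mm. A wall across the middle makes two compartments, each about 150 x 142 mm, centred 74 mm to either side along y. Origin: centre of the underside, on the bench; z up
- pad: Black rubber pad 120 x 120 x 4 mm, fixed on the floor in the middle of one of the tray's compartments (which one varies). Origin: centre of its underside, 5 mm above the bench; its top is 9 mm above the bench. z up
- coupling_mid (a point): Bystander: black plastic pipe coupling, a ring 84 mm across and 38 mm high, loose in the tray's other compartment. Point at its centre. Leave alone.
- can_mid (a point): Bystander: red can, 66 mm across, 110 mm high, standing on the bench between bracket and tray. Point at its centre. Leave alone.
- cap_mid (a point): Bystander: blue cap, 60 mm across, 24 mm high, on the bench between bracket and tray, nearer the robot. Point at its centre. Leave alone.

How it is judged (in metres and radians):
On the way:
1. the cover is held by the fingers, drawn clear of the air cleaner and touching nothing but the fingers (distance between cover_mid and seat above 0.085 m and contact force between cover and the fingers above 0.5 N and contact force between cover and stand below 0.05 N and contact force between cover and tray below 0.05 N), for 0.1 s.
At the end, for the whole second after the job is handed in: The cover lies at rest and released on the rubber pad in the tray: its centre within 30 mm of the pad's centre (sideways), 40 to 49 mm above the pad's underside (44.5 when flat), its axis within 0.1 rad of upright with the rib up (horizontal distance between cover_mid and pad below 0.03 m and z of cover_mid in the frame of pad between 0.04 and 0.049 m and angle between cover_mid's own z axis and vertical below 0.1 rad and linear speed of cover below 0.02 m/s and contact force between cover and the fingers below 0.05 N); the robot touches nothing.
It fails at once if the cover falls: it moves faster than 0.6 m/s (a drop of about 18 mm) with no finger on it (contact force between cover and the fingers below 0.02 N and linear speed of cover above 0.6 m/s).
It fails at once if the cover is slammed down: more than 80 N on the tray or pad (contact force between cover and pad above 80 N or contact force between cover and tray above 80 N).
It fails at once if the coupling, can or blue cap is moved by more than 25 mm (distance of any of coupling_mid, can_mid, cap_mid from where it was at the start of the episode above 0.025 m).
It also fails if it takes over 48 s, if anything falls off the work surface, if the arm or the gripper's body presses on something with over 40 N, if the wrist force passes 120 N, or if a joint passes its speed limit or range.

## Robot

A 7-joint arm with a two-finger parallel gripper is mounted at the origin on the work surface. World frame = base frame: x ahead of the robot, y to its left, z up, the work surface at z = 0. Lengths are in mm, angles in rad, forces in N, time in s.
With the tool pointing down it reaches from about 400 to 850 mm from the base axis. Payload 10.4 kg.
Tool frame: the origin (TCP) lies where the fingers leave the gripper's body, on its centre line; the fingertips stand 73 mm ahead of it and the grasp point (between the pads) lies 54 mm ahead of it; x points along the fingers, y is the direction in which the jaws open and shut, and the axes are right-handed (so a half turn about x gives the same grasp; the last joint's range is limited). The gripper opens to 85 mm and grips with 20 to 120 N. Pads are 22 mm wide; open, the fingers measure 114 mm over their backs; the gripper's body (76 mm by 85 mm) begins 54 mm behind the grasp point. The pads swing forward as they close: fully open they stand 13 mm farther back than shut.
Start: joints at [-1.207, 0.332, -0.065, 1.46, 0.022, 1.35, -0.088], TCP at [235.755, 578.846, 303.938] pointing down, gripper open.
Joint ranges: [-2.6, 2.6], [-0.5, 2.12], [-1.47, 1.34], [0.16, 2.42], [-1.27, 4.41], [0.06, 2.06], [-2.6, 2.6]. Speed limits (rad/s): [2.22, 2.22, 2.79, 2.79, 3.14, 3.14, 3.14].

## Interface

Orientations are given as a rotation vector (axis times angle).
In Python, from bench import arm gives the robot as it stands. Calls block until the motion is done:
- arm.reach(position, orientation): joint-space move of the TCP to a pose.
- arm.move_straight(position, feed=150, attitude=None): straight line of the TCP; attitude=None keeps the orientation; feed is the mean speed in mm/s.
- arm.goto_joints(angles): joint-space move.
- arm.move_gripper(opening, grip_force=None): finger opening in mm; grip_force is the grip in N (None keeps the last); returns when the fingers have stopped.
- arm.wait(seconds).
- arm.inverse_kinematics(position, orientation): joint angles nearest the present ones, or None.
- arm.state(): the state.
- arm.camera(name): name is "scene" or "top" or "wrist"; returns the picture (420x560x3 uint8, blue, green, red); there is no depth.
- arm.calibration(name): a dict with "fx", "fy", "cx", "cy" (pixels), "eye" and "attitude" of the camera in the world. Camera axes: x right, y up, looking along -z (the intrinsics and any distortion apply to the point x, -y, -z); pixel columns grow to the right and rows downward; lengths in mm; the calibration is good to about 2 mm. A picture is of the moment at which its call begins: read the wrist's pose just before it. calibration takes no time and is no camera call; for the wrist camera it gives the pose at the moment of the call.
A pose or a line that the arm cannot do raises arm.MotionError and nothing moves.
- arm.finish_job(): hands the job in, once; it reports no verdict.
The state is a dict: "clock": time; "qpos": joint angles; "qvel": joint speeds; "tau": joint torques, N m; "tcp_pos": TCP position; "eef_rot": TCP orientation; "wrist_force": force on the tool from outside, world axes, zero at the start; "wrist_torque": the same for the moment, N m; "width": finger opening in mm.
Only numpy, scipy, OpenCV 4.12 (cv2) and the standard library are available. Lean on these libraries where they do the work, as an engineer would, in place of code of your own. Each camera call takes 0.05 s, during which the arm holds its last target.

## Working session

There is one attempt and no reset: what is moved stays moved. The work goes in short steps, each a Python script; the robot and the scene stay as the last script left them, time stands still between calls to the robot, and variables do not carry over. Pictures are saved under pics/ and viewed, and the job is handed in when it is done.

```bash
mkdir -p pics; ls; python3 - <<'E'
from bench import arm
import cv2
for n in ["scene","top","wrist"]:
    c=arm.calibration(n); print(n,c)
    cv2.imwrite(f"pics/{n}0.png",arm.camera(n))
s=arm.state(); print(s)
E
```

```text
pics
scene {'fx': 401.9989451346155, 'fy': 401.9989451346155, 'cx': 285.7513318366007, 'cy': 204.64538445406617, 'eye': array([1115.21927816, -144.51274979,  736.24018716]), 'attitude': array([0.62648192, 0.47126385, 1.18716434])}
top {'fx': 476.3080006582032, 'fy': 476.3080006582032, 'cx': 289.06643636578224, 'cy': 206.70069136664813, 'eye': array([ 353.59148728,   18.9300648 , 1095.75640679]), 'attitude': array([ 0.15696108, -0.16367763, -1.61295082])}
wrist {'fx': 365.65042444721695, 'fy': 365.65042444721695, 'cx': 278.7827510660375, 'cy': 204.87482612004678, 'eye': array([158.20865233, 610.22326138, 373.0501477 ]), 'attitude': array([-0.29414698, -0.19575668,  1.17341126])}
{'clock': 0.15, 'qpos': array([-1.20661729,  0.3327323 , -0.06468064,  1.46071947,  0.0215813 ,
        1.34991725, -0.08845976]), 'qvel': array([-0.00130611, -0.00189698,  0.00021598, -0.00349911,  0.00132198,
        0.0002528 ,  0.00041358]), 'tau': array([ 1.58099807e-03, -6.25829244e+01,  4.98035748e-02, -3.91852105e+01,
        1.64671254e-02,  7.40234071e-03,  7.03528917e-05]), 'tcp_pos': array([235.68170337, 578.6445009 , 303.30892625]), 'eef_rot': array([ 0.30257018,  1.54959309, -0.30425642]), 'wrist_force': array([-0.44502394, -0.86947423, -0.07305297]), 'wrist_torque': array([-0.01158225,  0.01826431, -0.0069454 ]), 'width': 85.40498240681768}
```

View pics/scene0.png

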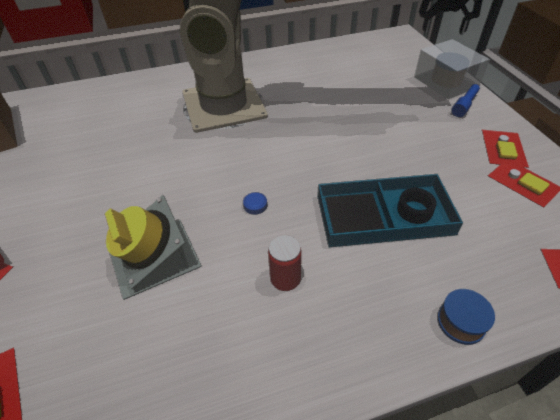

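View pics/top0.png

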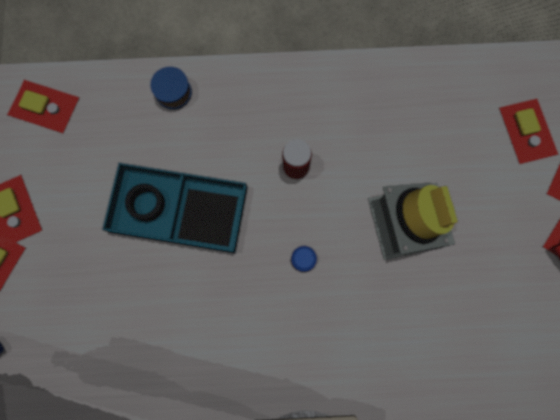

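View pics/wrist0.png

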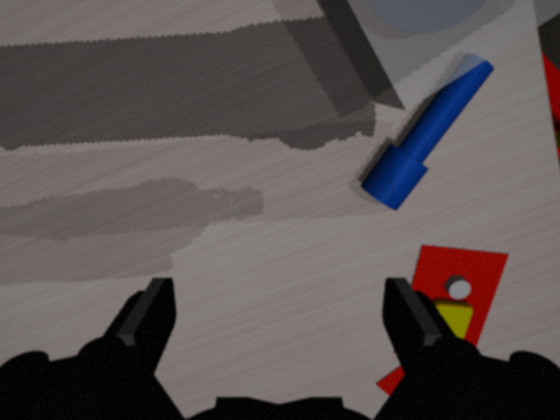

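The scene view shows the tilted yellow cover at (138,235), the can at (285,262), the blue cap at (255,203), and the tray at (390,210) with the pad in its left compartment at (355,212). In the top view the cover is at (428,212) and the pad at (209,212). Next I'll zoom in.

```bash
cat > h.py <<'E'
import numpy as np, cv2
from scipy.spatial.transform import Rotation as R
def ray(c,u,v):
    d=np.array([(u-c['cx'])/c['fx'],-(v-c['cy'])/c['fy'],-1.]); return np.array(c['eye']),R.from_rotvec(c['attitude']).apply(d/np.linalg.norm(d))
def onz(c,u,v,z):
    e,d=ray(c,u,v); return e+d*(z-e[2])/d[2]
def proj(c,p):
    q=R.from_rotvec(c['attitude']).inv().apply(np.array(p)-c['eye']); return np.array([c['cx']+c['fx']*q[0]/-q[2], c['cy']-c['fy']*q[1]/-q[2]])
def tri(rays):
    A=np.zeros((3,3));b=np.zeros(3)
    for e,d in rays:
        P=np.eye(3)-np.outer(d,d);A+=P;b+=P@e
    p=np.linalg.solve(A,b); return p,[np.linalg.norm((np.eye(3)-np.outer(d,d))@(p-e)) for e,d in rays]
E
python3 - <<'E'
from bench import arm
from h import *
t=cv2.imread('pics/top0.png');s=cv2.imread('pics/scene0.png')
def up(im,x,y,w,h,k,n): cv2.imwrite(n,np.clip(cv2.resize(im[y:y+h,x:x+w],None,fx=k,fy=k,interpolation=cv2.INTER_CUBIC)*1.0*(2 if 'top' in n else 1.2),0,255).astype('uint8'))
up(t,360,165,110,100,6,'pics/top_cov.png'); up(s,90,185,120,120,5,'pics/scene_cov.png'); up(t,95,155,160,105,5,'pics/top_tray.png')
ct,cs=arm.calibration('top'),arm.calibration('scene')
for p in [(0,0,0),(600,0,0),(600,-300,0)]: print(proj(ct,p),proj(cs,p))
E
```

```text
[306.47815388 475.58940351] [223.04335246 104.09786842]
[292.35014862 197.71262137] [279.80987331 248.24418218]
[419.12276143 191.73037727] [143.81321942 285.76457307]
```

View pics/top_cov.png

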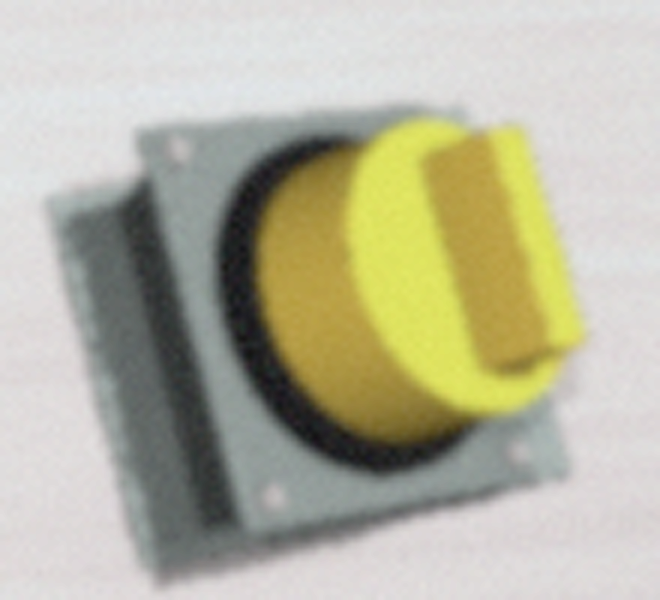

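View pics/scene_cov.png

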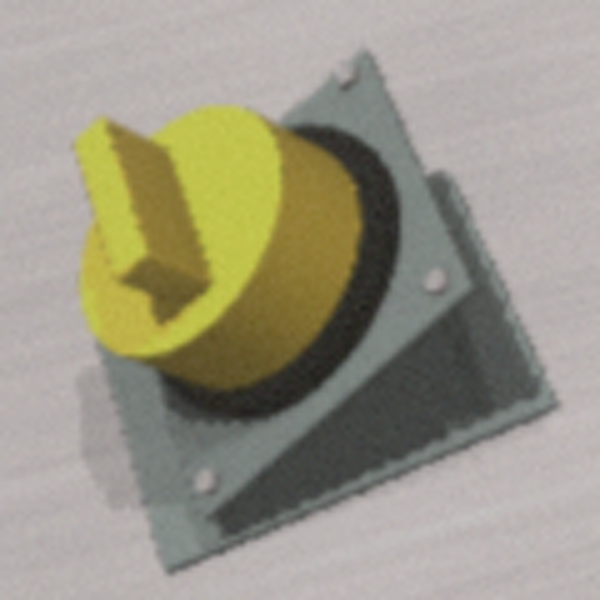

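View pics/top_tray.png

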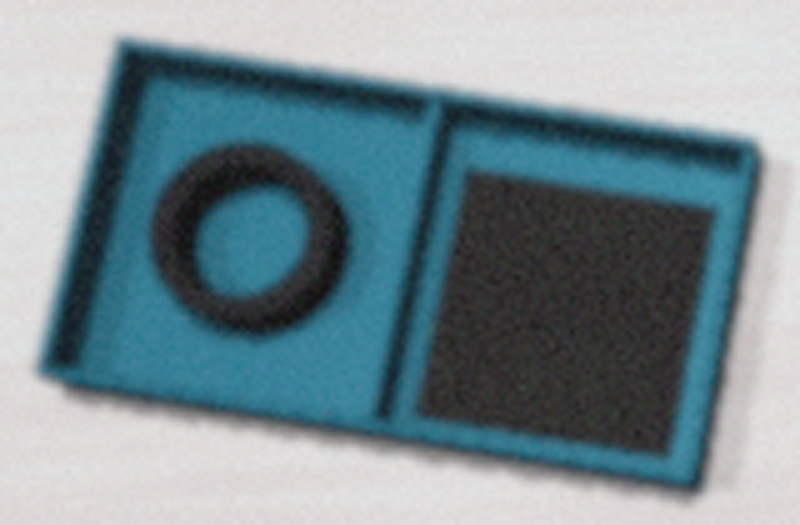

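```bash
python3 - <<'E'
from bench import arm
from h import *
ct,cs=arm.calibration('top'),arm.calibration('scene')
T=lambda x,y:(360+x/6-.4,165+y/6-.4); S=lambda x,y:(90+x/5-.4,185+y/5-.4)
P=[]
for a,b in [((583,340),(77,145)),((548,355),(105,118)),((525,128),(118,280)),((490,132),(150,262))]:
    p,e=tri([ray(ct,*T(*a)),ray(cs,*S(*b))]); P.append(p); print(p.round(1),np.round(e,1))
P=np.array(P); m=P.mean(0); y=(P[0]+P[1]-P[2]-P[3])/2; print('mid',m,'rib',y,np.linalg.norm(y),'w',P[0]-P[1],np.linalg.norm(P[0]-P[1]))
# disc top colour centre: seat ring check - black seat ellipse
yy=np.array([y[0],y[1],0]);yy/=np.linalg.norm(yy); print('yaw',np.degrees(np.arctan2(yy[1],yy[0])))
bx=np.cross(yy,[0,0,1]); ax=-.5*bx+np.array([0,0,.866]); print('axis',ax)
cm=m-40.5*ax; print('cover_mid',cm,'seat',cm-40.5*ax)
Tr=lambda x,y:(95+x/5-.4,155+y/5-.4)
Q=np.array([onz(ct,*Tr(*q),9) for q in [(470,172),(715,208),(668,452),(420,412)]]); print(Q.round(1),Q.mean(0), [np.linalg.norm(Q[i]-Q[i-1]) for i in range(4)])
Q=np.array([onz(ct,*Tr(*q),45) for q in [(118,40),(760,143),(697,490),(42,378)]]);print(Q.round(1),Q.mean(0),[np.linalg.norm(Q[i]-Q[i-1]) for i in range(4)])
# bracket high holes/corners scene pad
for u in [(285+0,240)]: print('can top',onz(cs,285,245,110), onz(ct,297,152,110)); print('cap',onz(cs,255,200,24),onz(ct,304,258,24))
E
```

```text
[ 503.6 -330.2  137.7] [0.1 0.1]
[ 498.2 -316.6  143.1] [0.8 0.8]
[ 578.5 -318.1  137.7] [0.9 0.9]
[ 576.9 -305.   141.2] [0.6 0.6]
mid [ 539.31532612 -317.47977379  139.92853536] rib [-76.74680506 -11.86767612   0.9540344 ] 77.66481832307518 w [  5.39476127 -13.53071702  -5.43203521] 15.546406619256711
yaw -171.20973863599534
axis [ 0.07640893 -0.49412719  0.866     ]
cover_mid [ 536.22076438 -297.46762279  104.85553536] seat [ 533.12620264 -277.45547179   69.78253536]
[[630.7 242.4   9. ]
 [607.8 128.    9. ]
 [494.1 152.5   9. ]
 [518.1 266.    9. ]] [562.68555632 197.21854508   9.        ] [np.float64(115.00471468318074), np.float64(116.71845281082071), np.float64(116.2636996435087), np.float64(116.03005897884286)]
[[691.7 396.2  45. ]
 [628.7 103.1  45. ]
 [472.  135.7  45. ]
 [536.1 426.2  45. ]] [582.14562123 265.28336446  45.        ] [np.float64(158.51401739688296), np.float64(299.7717458606511), np.float64(160.05088069455758), np.float64(297.5748895135338)]
can top [672.89001279  -9.79194161 110.        ] [676.04039608 -13.17377757 110.        ]
cap [460.76613324 -18.02206627  24.        ] [454.64245728 -18.8560616   24.        ]
```

```bash
cat >> h.py <<'E'
def frame(yaw,tilt=True):
    y=np.array([np.cos(yaw),np.sin(yaw),0]); bx=np.cross(y,[0,0,1])
    ax=(-.5*bx+np.array([0,0,.8660254])) if tilt else np.array([0,0,1.]); x=np.cross(y,ax)
    return np.c_[x,y,ax]     # cover frame
def toolrot(C,s):
    tx=-C[:,2]; ty=s*C[:,0]; return np.c_[tx,ty,np.cross(tx,ty)]
def toolpose(mid,C,s,h=28.5,back=0): # h: grasp point height above cover_mid along axis
    M=toolrot(C,s); return np.array(mid)+C[:,2]*(h+54+back), R.from_matrix(M).as_rotvec()
E
python3 - <<'E'
from bench import arm
from h import *
yaw=np.radians(-171.2);C=frame(yaw);mid=np.array([537,-297.5,108])
print(arm.state()['qpos'].round(2))
for s in (1,-1):
  for b in (110,40,0):
    p,r=toolpose(mid,C,s,back=b); print(s,b,p.round(0),arm.inverse_kinematics(p,r))
  for k in range(0,360,45):
    D=frame(np.radians(k),False); p,r=toolpose([564,195,60],D,s); q=arm.inverse_kinematics(p,r); print('place',s,k,None if q is None else np.round(q,2))
E
```

```text
[-1.21  0.33 -0.06  1.46  0.02  1.35 -0.09]
1 110 [ 552. -393.  275.] [ 1.02215315  0.79995662 -0.66246935  1.00575623  0.03328518  1.7729838
  2.1756349 ]
1 40 [ 546. -358.  214.] [ 1.03659873  0.78118487 -0.66224685  1.17770793  0.02582163  1.62199072
  2.17883028]
1 0 [ 543. -338.  179.] [ 1.03819393  0.78100498 -0.66213006  1.26037609  0.02611197  1.54014517
  2.17814574]
place 1 0 [-0.81  0.44  0.5   1.74 -0.24  1.02 -1.8 ]
place 1 45 [-0.75  0.43  0.43  1.74 -0.21  1.02 -1.04]
place 1 90 [-0.72  0.43  0.39  1.73 -0.19  1.02 -0.27]
place 1 135 [-0.65  0.42  0.29  1.73 -0.14  1.02  0.48]
place 1 180 [-0.58  0.41  0.21  1.73 -0.1   1.02  1.24]
place 1 225 [-0.5   0.41  0.11  1.72 -0.05  1.02  1.99]
place 1 270 [ 0.48  0.79 -1.25  1.67  0.79  1.27  2.21]
place 1 315 [-1.25  0.72  1.16  1.76 -0.72  1.16 -2.22]
-1 110 [ 552. -393.  275.] [ 0.23762909  0.87267122  0.91134621  1.07312482 -0.86857753  1.9447273
 -0.436034  ]
-1 40 [ 546. -358.  214.] [ 0.1489914   0.86314357  0.90669891  1.2449236  -0.8621372   1.81813973
 -0.39404255]
-1 0 [ 543. -338.  179.] [ 0.10360468  0.86992129  0.90693963  1.32757361 -0.87462613  1.75258197
 -0.37095436]
place -1 0 [-0.58  0.41  0.21  1.73 -0.1   1.02  1.24]
place -1 45 [-0.5   0.41  0.11  1.72 -0.05  1.02  1.99]
place -1 90 [ 0.48  0.79 -1.25  1.67  0.79  1.27  2.21]
place -1 135 [-1.25  0.72  1.16  1.76 -0.72  1.16 -2.22]
place -1 180 [-0.81  0.44  0.5   1.74 -0.24  1.02 -1.8 ]
place -1 225 [-0.75  0.43  0.43  1.74 -0.21  1.02 -1.04]
place -1 270 [-0.72  0.43  0.39  1.73 -0.19  1.02 -0.27]
place -1 315 [-0.65  0.42  0.29  1.73 -0.14  1.02  0.48]
```

```bash
python3 - <<'E'
from bench import arm
from h import *
yaw=np.radians(-171.2);C=frame(yaw);mid=np.array([537,-297.5,108])
p,r=toolpose(mid,C,-1,back=130)
arm.reach(p,r); s=arm.state(); print(s['clock'],s['tcp_pos'],p,s['qpos'].round(2))
c=arm.calibration('wrist'); im=arm.camera('wrist'); cv2.imwrite('pics/w1.png',im); np.save('w1.npy',c,allow_pickle=True); print(c)
E
```

```text
3.65 [ 553.86835874 -401.74795188  292.07387601] [ 553.25474511 -402.49926553  292.0303975 ] [ 0.27  0.88  0.91  1.02 -0.87  1.98 -0.45]
{'fx': 365.65042444721695, 'fy': 365.65042444721695, 'cx': 278.7827510660375, 'cy': 204.87482612004678, 'eye': array([ 643.01541909, -423.56197474,  352.57540779]), 'attitude': array([ 0.09709041,  0.64974851, -1.28105623])}
```

View pics/w1.png

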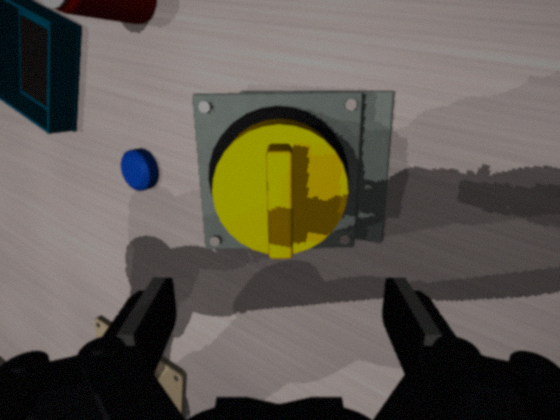

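```bash
python3 - <<'E'
import cv2
im=cv2.imread('pics/w1.png'); cv2.imwrite('pics/w1z.png',cv2.convertScaleAbs(cv2.resize(im[85:270,185:400],None,fx=3.5,fy=3.2*3.5/3.2,interpolation=cv2.INTER_CUBIC)[:600],alpha=1.0))
import numpy as np
z=cv2.imread('pics/w1z.png');print(z.shape)
E
```

```text
(600, 752, 3)
```

```bash
sleep 1; python3 - <<'E'
import cv2
im=cv2.imread('pics/w1.png'); cv2.imwrite('pics/w1zz.png',cv2.resize(im[115:265,205:355],None,fx=4,fy=4,interpolation=cv2.INTER_CUBIC))
E
```

```text
(no output)
```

View pics/w1zz.png

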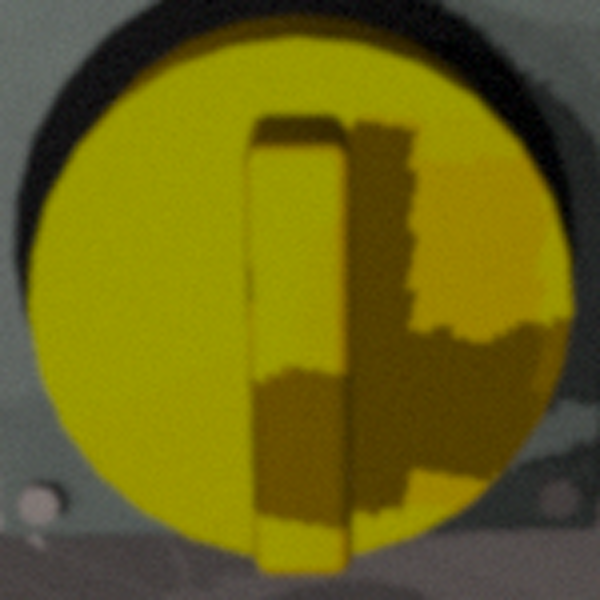

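```bash
python3 - <<'E'
from bench import arm
from h import *
ct,cs=arm.calibration('top'),arm.calibration('scene');cw=np.load('w1.npy',allow_pickle=True).item()
T=lambda x,y:(360+x/6-.4,165+y/6-.4); S=lambda x,y:(90+x/5-.4,185+y/5-.4);W=lambda x,y:(205+x/4-.4,115+y/4-.4)
P=[]
for a,b,w in [((583,340),(77,145),(350,574)),((548,355),(105,118),(255,574)),((525,128),(118,280),(345,146)),((490,132),(150,262),(247,146))]:
    p,e=tri([ray(ct,*T(*a)),ray(cs,*S(*b)),ray(cw,*W(*w))]); P.append(p); print(p.round(1),np.round(e,1), tri([ray(ct,*T(*a)),ray(cw,*W(*w))])[0].round(1),tri([ray(cs,*S(*b)),ray(cw,*W(*w))])[0].round(1))
P=np.array(P); m=P.mean(0); y=(P[0]+P[1]-P[2]-P[3])/2; print('mid',m,'rib',y,'yaw',np.degrees(np.arctan2(y[1],y[0])))
# wrist view only: rays on rib-top plane, via plane through m with known tilt
for yaw in (-171.2,np.degrees(np.arctan2(y[1],y[0]))):
  C=frame(np.radians(yaw))
  cand=np.array([537,-297.5,108])
  for z in (104.,108,110.07,112):
    # seat at z=75 -> cover_mid z=75+40.5*.866
    def pl(u,v,off):
        e,d=ray(cw,u,v); o=np.array([0,0,0.]); n=C[:,2]
        # plane passes through point at height given along ray family: use mid xy unknown -> iterate
        return e,d,n
    mm=None; base=np.array([537.,-297.5,z])
    for it in range(20):
        pts=[]
        for w in [(350,574),(255,574),(345,146),(247,146)]:
            e,d=ray(cw,*W(*w)); q0=base+40.5*C[:,2]; pts.append(e+d*(((q0-e)@C[:,2])/(d@C[:,2])))
        pts=np.array(pts); n=pts.mean(0)-40.5*C[:,2]; base=np.array([n[0],n[1],z])
    Y=(pts[0]+pts[1]-pts[2]-pts[3])/2
    # disc centre
    dc=[]
    for w in [(28,290),(574,290)]:
        e,d=ray(cw,*W(*w)); q0=base+4.5*C[:,2]; dc.append(e+d*(((q0-e)@C[:,2])/(d@C[:,2])))
    print(yaw,z,base.round(1),'len',np.linalg.norm(Y).round(1),'yaw',np.degrees(np.arctan2(Y[1],Y[0])).round(1),'Yz',Y[2].round(1),'disc dia',np.linalg.norm(dc[0]-dc[1]).round(1),'rib w',np.linalg.norm(pts[0]-pts[1]).round(1))
print('mid from tri', m-40.5*frame(np.arctan2(y[1],y[0]))[:,2])
E
```

```text
[ 502.8 -330.8  137.2] [1.  0.6 1.4] [ 502.9 -331.1  137.7] [ 500.6 -330.9  135.1]
[ 498.4 -316.2  144. ] [0.7 1.1 0.6] [ 498.  -315.5  144.1] [ 499.6 -316.7  145.5]
[ 579.2 -317.8  138. ] [1.3 0.8 0.9] [ 579.3 -318.3  138.3] [ 579.7 -317.2  138. ]
[ 577.3 -303.8  143.5] [1.5 1.4 1.5] [ 576.8 -303.7  145.4] [ 578.2 -303.2  143.9]
mid [ 539.41153312 -317.15299061  140.68901541] rib [-77.64101623 -12.69925393  -0.10173717] yaw -170.71074472311835
-171.2 104.0 [ 535.2 -295.9  104. ] len 80.8 yaw -170.4 Yz -0.7 disc dia 109.6 rib w 17.8
-171.2 108 [ 537.2 -298.   108. ] len 79.3 yaw -170.4 Yz -0.7 disc dia 107.8 rib w 17.5
-171.2 110.07 [ 538.2 -299.   110.1] len 78.5 yaw -170.4 Yz -0.7 disc dia 106.9 rib w 17.3
-171.2 112 [ 539.2 -300.   112. ] len 77.8 yaw -170.4 Yz -0.7 disc dia 106.0 rib w 17.1
-170.71074472311835 104.0 [ 535.1 -296.   104. ] len 80.7 yaw -170.2 Yz -0.4 disc dia 109.6 rib w 17.8
-170.71074472311835 108 [ 537.1 -298.   108. ] len 79.2 yaw -170.2 Yz -0.4 disc dia 107.8 rib w 17.5
-170.71074472311835 110.07 [ 538.1 -299.   110.1] len 78.4 yaw -170.2 Yz -0.4 disc dia 106.9 rib w 17.3
-170.71074472311835 112 [ 539. -300.  112.] len 77.7 yaw -170.2 Yz -0.4 disc dia 106.0 rib w 17.1
mid from tri [ 536.14280338 -297.16854902  105.61498671]
```

```bash
python3 - <<'E'
from bench import arm
from h import *
C=frame(np.radians(-170.5));mid=np.array([537.5,-298.3,108.5])
p,r=toolpose(mid,C,-1,back=60); arm.reach(p,r)
p,r=toolpose(mid,C,-1); arm.move_straight(p,feed=60,attitude=r)
s=arm.state(); print(s['clock'],s['tcp_pos']-p,s['wrist_force'].round(2))
cv2.imwrite('pics/w2.png',arm.camera('wrist'));cv2.imwrite('pics/s2.png',cv2.resize(arm.camera('scene')[150:330,50:290],None,fx=3,fy=3))
E
```

```text
5.2333 [ 0.01334055 -0.31003053  0.35283675] [-0.14 -0.23  0.11]
```

View pics/w2.png

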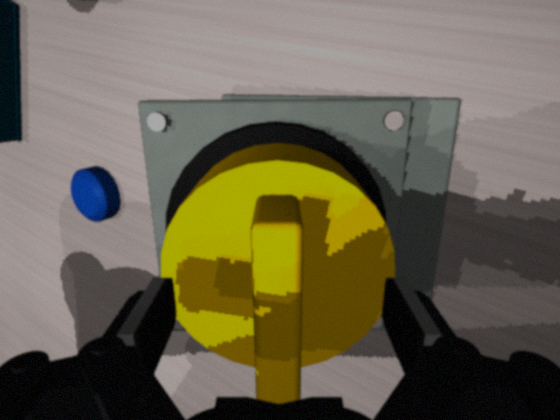

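View pics/s2.png

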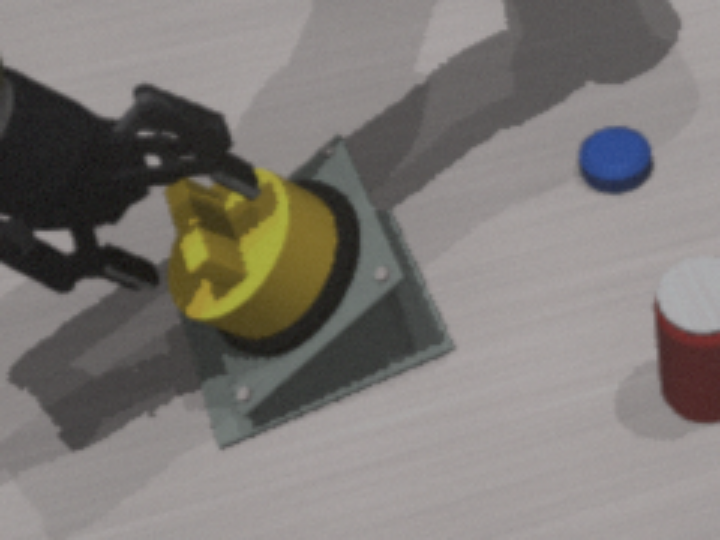

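The rib at column 277 sits between the fingers, whose midpoint is column 280, and the tips are clear of the closed top. I'll close the gripper and draw the cover along its axis.

```bash
python3 - <<'E'
from bench import arm
from h import *
C=frame(np.radians(-170.5));mid=np.array([537.5,-298.3,108.5])
arm.move_gripper(0,grip_force=60); s=arm.state(); print(s['clock'],s['width'],s['wrist_force'].round(2),s['wrist_torque'].round(2))
for b in (10,25,45,65):
    p,r=toolpose(mid,C,-1,back=b); arm.move_straight(p,feed=40,attitude=r)
    s=arm.state(); print(b,s['clock'],s['width'],s['wrist_force'].round(2),s['wrist_torque'].round(2))
cv2.imwrite('pics/w3.png',arm.camera('wrist'));cv2.imwrite('pics/s3.png',cv2.resize(arm.camera('scene')[150:330,50:290],None,fx=3,fy=3))
E
```

```text
5.9583 16.704548601968558 [0.19 0.82 2.92] [0.08 0.04 0.  ]
10 6.3583 17.43826942112401 [ 0.07  0.09 -1.64] [-0.62 -0.09 -0.02]
25 6.8833 16.955002294441936 [-0.69  0.22 -1.6 ] [-0.74 -0.1   0.  ]
45 7.5333 17.566374307530282 [-0.28  0.05 -0.97] [-0.69 -0.11 -0.02]
65 8.1833 17.062677098928564 [-0.3   0.45 -0.61] [-0.69 -0.11  0.06]
```

View pics/w3.png

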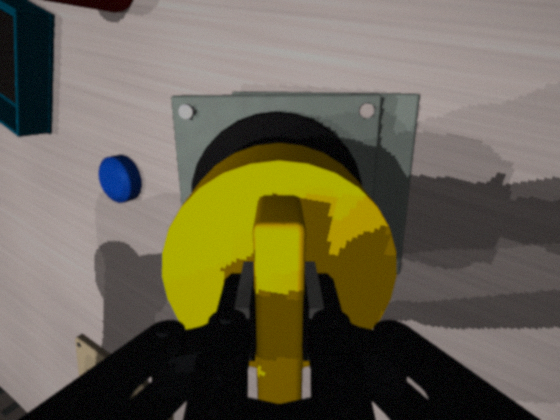

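View pics/s3.png

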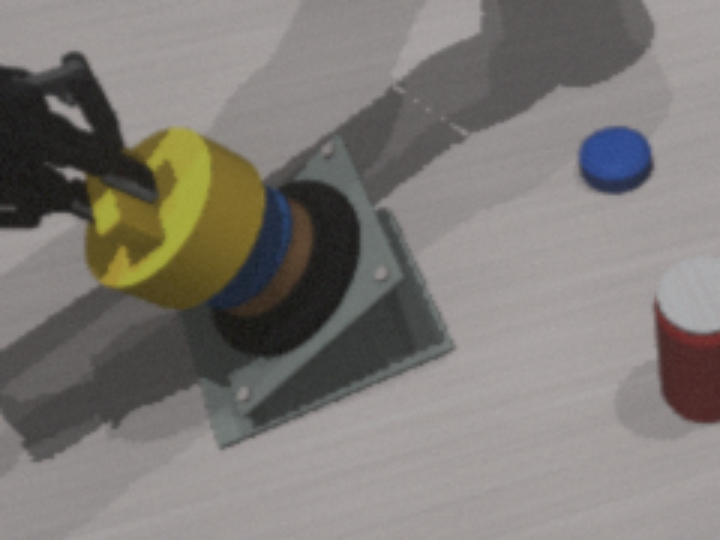

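The cover is clear of the spigot and held rigidly: the disc edge is at row 160 both before and after the draw. I'll lift it, carry it over the pad and turn it upright.

```bash
python3 - <<'E'
from bench import arm
from h import *
C=frame(np.radians(-170.5));mid=np.array([537.5,-298.3,108.5])
p,r=toolpose(mid,C,-1,back=110); p[2]+=60
arm.move_straight(p,feed=100,attitude=r); print(arm.state()['clock'])
D=frame(np.radians(270),False)
p,r=toolpose([564.5,195,9+40.5+160],D,-1); q=arm.inverse_kinematics(p,r); print(q)
arm.reach(p,r); s=arm.state(); print(s['clock'],s['tcp_pos']-p,s['qpos'].round(2),s['width'],s['wrist_force'].round(2),s['wrist_torque'].round(2))
p,r=toolpose([564.5,195,9+40.5+70],D,-1); arm.move_straight(p,feed=100,attitude=r)
cv2.imwrite('pics/t4.png',cv2.convertScaleAbs(cv2.resize(arm.camera('top')[120:300,60:360],None,fx=2.5,fy=2.5),alpha=2));cv2.imwrite('pics/s4.png',cv2.resize(arm.camera('scene')[50:310,220:500],None,fx=2.3,fy=2.3)); print(arm.state()['clock'],arm.state()['wrist_force'])
E
```

```text
9.45
[-1.17416943  0.40180371  0.99381353  1.59686731 -0.34415529  1.33126011
 -0.13407474]
11.4833 [ 0.49426496 -1.25674545  0.24093564] [-1.17  0.4   0.99  1.6  -0.34  1.33 -0.13] 17.259929089842046 [ 0.16  0.29 -0.75] [-0.05 -0.02 -0.06]
12.6333 [-0.21387173 -0.95459553 -1.23022921]
```

View pics/t4.png

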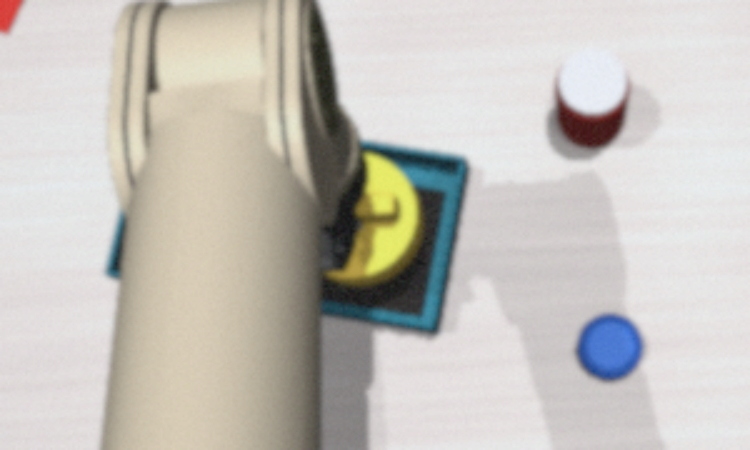

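View pics/s4.png

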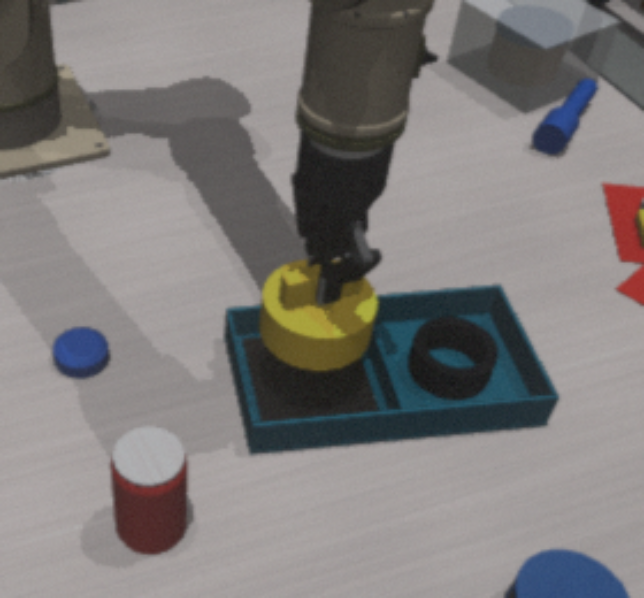

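```bash
python3 - <<'E'
from bench import arm
from h import *
D=frame(np.radians(270),False)
s=arm.state();cs=arm.calibration('scene');ct=arm.calibration('top')
m=s['tcp_pos']-[0,0,82.5]; print(m, 'disc top exp scene crop',(proj(cs,m+[0,0,4.5])-[220,50])*2.3,'top crop',(proj(ct,m+[0,0,4.5])-[60,120])*2.5)
z=70
while z>-6:
    z-=10 if z>12 else 2
    p,r=toolpose([564.5,195,9+40.5+z],D,-1); arm.move_straight(p,feed=40 if z>=12 else 15,attitude=r)
    s=arm.state(); print(z,s['clock'],s['wrist_force'].round(2),s['wrist_torque'].round(2))
    if s['wrist_force'][2]>3: break
cv2.imwrite('pics/s5.png',cv2.resize(arm.camera('scene')[120:270,300:480],None,fx=3.5,fy=3.5))
E
```

```text
[564.82654846 195.11269658 120.19975351] disc top exp scene crop [319.58412514 295.08495756] top crop [349.97477706 213.53965437]
60 13.0333 [ 0.18 -0.22 -1.64] [-0.07 -0.02 -0.02]
50 13.4333 [-0.26 -0.99 -1.03] [-0.01 -0.01  0.01]
40 13.8333 [ 0.47 -0.84 -1.12] [-0.02 -0.05 -0.04]
30 14.2333 [ 0.6  -0.21 -1.14] [ 0.01 -0.06  0.07]
20 14.6333 [-0.33 -0.46 -0.61] [-0.03 -0.01 -0.  ]
10 15.45 [ 0.01 -0.35 -1.81] [0.01 0.02 0.03]
8 15.7333 [-0.86  0.56 -0.9 ] [0.   0.02 0.04]
6 16.0167 [ 0.35  0.31 -0.21] [-0.08 -0.07  0.04]
4 16.3 [-0.5   1.01 -1.02] [ 0.02  0.03 -0.01]
2 16.5833 [ 0.13 -0.27 -1.66] [-0.   -0.03  0.03]
0 16.8667 [-0.09  1.05 -1.93] [0.03 0.   0.01]
-2 17.15 [-6.98 -1.08 13.02] [-0.24  1.27  0.01]
```

View pics/s5.png

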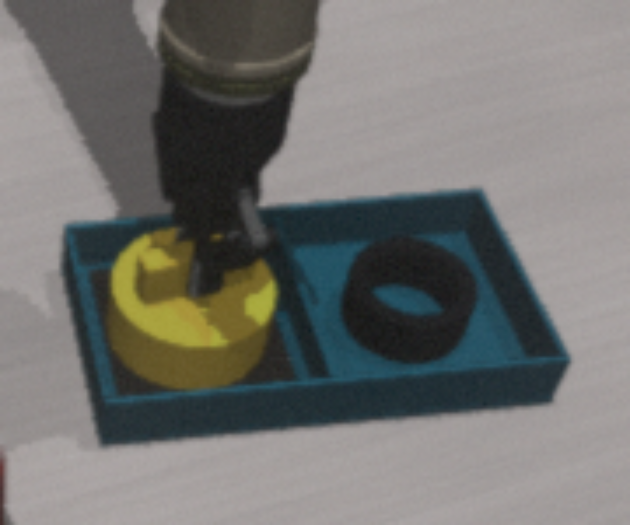

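Contact came at the expected height with 13 N, and the cover lies within the compartment in the scene view, at about (190,310) in the crop. I'll ease off slightly, release and back straight out.

```bash
python3 - <<'E'
from bench import arm
from h import *
D=frame(np.radians(270),False)
p,r=toolpose([564.5,195,9+40.5-1],D,-1); arm.move_straight(p,feed=10,attitude=r); s=arm.state(); print(s['wrist_force'].round(2),s['wrist_torque'].round(2))
arm.move_gripper(30); s=arm.state(); print(s['clock'],s['width'],s['wrist_force'].round(2))
arm.move_gripper(70); s=arm.state(); print(s['width'],s['wrist_force'].round(2))
p,r=toolpose([564.5,195,49.5+60],D,-1); arm.move_straight(p,feed=60,attitude=r)
p,r=toolpose([564.5,195,49.5+180],D,-1); arm.move_straight(p,feed=120,attitude=r)
s=arm.state(); print(s['clock'],s['wrist_force'].round(2))
cv2.imwrite('pics/s6.png',cv2.resize(arm.camera('scene')[120:270,300:480],None,fx=3.5,fy=3.5));cv2.imwrite('pics/w6.png',arm.camera('wrist'))
E
```

```text
[-0.5  -1.41  3.71] [-0.04  0.19 -0.01]
17.7333 29.826393675589447 [ 0.24 -0.03  0.02]
70.11364203008682 [-0.16 -0.67  0.33]
20.5167 [-0.17  0.05 -0.11]
```

View pics/s6.png

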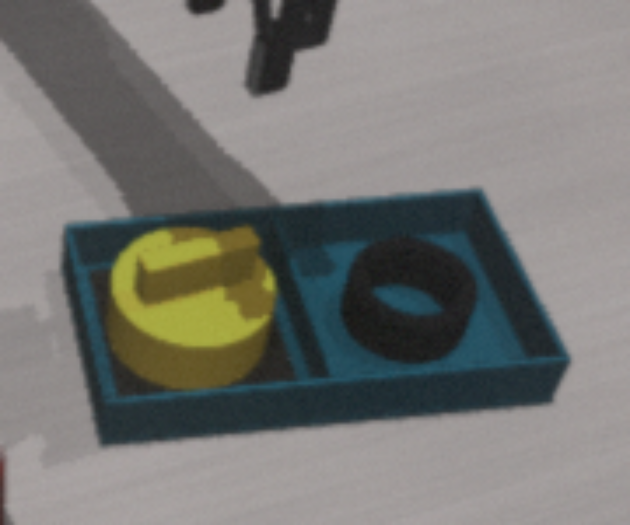

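View pics/w6.png

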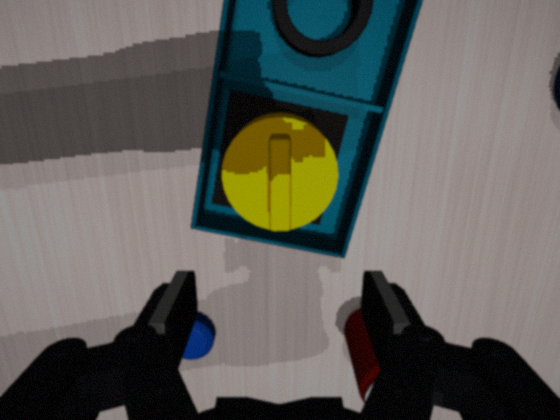

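```bash
python3 - <<'E'
from bench import arm
from h import *
cs=arm.calibration('scene');cw=arm.calibration('wrist')
print(onz(cs,355.0,201.6,54),onz(cw,280,172.5,54))
Q=np.array([onz(cw,*q,9) for q in [(232,93),(348,112)]]);print(Q, np.linalg.norm(Q[0]-Q[1]))
# top-disc diameter across two perpendicular axes (wrist)
L,Rr,T,B=[onz(cw,*q,54) for q in [(221.5,172),(338.5,172),(280,113),(280,231.5)]]; print(np.linalg.norm(L-Rr),np.linalg.norm(T-B))
# move arm to unblock top, verify bystanders
q=arm.state()['qpos'].copy(); q[0]-=.6; arm.goto_joints(q)
im=arm.camera('top'); cv2.imwrite('pics/t7.png',cv2.convertScaleAbs(im,alpha=2)); print(arm.state()['clock'])
E
```

```text
[568.11756208 192.95990785  54.        ] [565.75864625 197.06282977  54.        ]
[[519.01567767 265.23960912   9.        ]
 [633.07414058 247.31792926   9.        ]] 115.45786924397419
107.40854876932792 112.04626855969951
21.9917
```

View pics/t7.png

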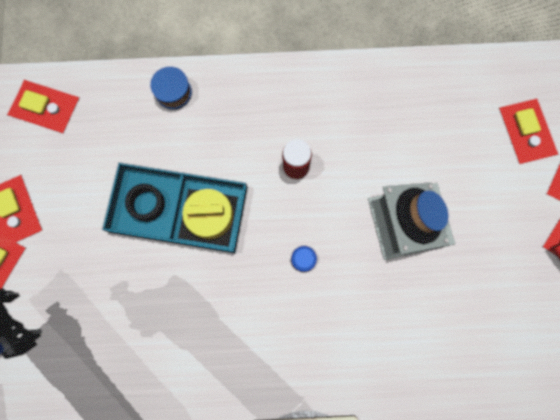

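The top view shows the cover on the pad at (207,212). The coupling (145,203), can (297,155) and blue cap (304,258) are where they started, and the robot is clear of everything.

```bash
python3 - <<'E'
from bench import arm
arm.wait(0.5); s=arm.state(); print(s['clock'],s['wrist_force'].round(2)); arm.finish_job()
E
```

```text
22.4917 [-0.33 -0.14  0.98]
the job is handed in; nothing more can be done
```

I lifted the yellow cover off the air cleaner by its rib, drew it 65 mm along its 30° axis before lifting, and set it flat on the pad, rib up. I let go of it and handed the job in at about 22.5 s; no verdict is reported.

- **Placing:** contact came at the expected height with about 13 N, eased to about 4 N before the fingers opened. The wrist force was near zero afterwards.
- **Position:** the scene and wrist views put the cover centre at (568, 193) and (566, 197) mm, about 4 mm apart. Both are within about 7 mm of the pad centre, estimated at (564.5, 195).
- **Flatness:** the cover looks flat in the scene, wrist and top pictures. I did not measure its tilt directly. A rough check of the disc from the wrist view gave 107 mm across one way and 112 mm the other, against 108 mm nominal; I put that down to picking edges by eye.
- **Bystanders:** in the last top view the coupling, can and blue cap are at their starting pixels.
- **Disagreement:** the cameras put the seat 3–5 mm lower than the stated 75 mm. I gripped at a height in between, and it held without slipping.

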